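# Lay over the air vanes of a window air conditioner's grille

## Task

The washed front grille of a window air conditioner lies face up on the bench, its seven air vanes left leaning every which way. Starting with the vane farthest from the knobs, run a fingertip lightly along the row so that every vane is laid well over towards the knobs, about as far as it will go, finishing with the vane next to the knobs. Only stroke the vanes: do not press hard, do not shift or lift the grille, and leave the things on and around it where they are.

Things in the scene. Friction and masses are not known exactly. Their poses are not given: they have to be found in the camera images.
- grille: White plastic front grille of a window air conditioner, 490 mm long (its y), 310 mm wide (its x, -60 to 250), 65 mm high, about 1.7 kg, lying loose and face up: a sideways push of some 8 N slides it. Origin on the bench under the middle of the vane row; x across the row, y along the row towards the end with the two knobs, z up. Intake slats at x 75 to 237 mm, y -182 to 182.
- outlet (a point): Middle of the open air-outlet well, level with its rim, 65 mm above the bench, over the grille's origin; axes as the grille's. The well is x -47 to 47 mm, y -182 to 182 mm, its floor 4 mm above the bench; rails take 7 mm of it along both long sides, up to 36 mm above the bench. Seven flat vanes stand across it like louvres, 40 mm apart, at y = -120, -80 ... 120 mm.
- row_start (a point): Middle of vane 1's pivot axis (30 mm above the bench), at the plain end of the row, far from the knobs; axes as the grille's. Each vane is a plate 78 mm long (along x), 2.6 mm thick, reaching 30 mm above its pivot: upright its top edge is 60 mm above the bench, leaning by a it is 30 + 30 cos(a) mm.
- row_end (a point): Middle of vane 7's pivot axis (30 mm above the bench), at the knob end of the row; axes as the grille's. Each vane turns by itself on a stiff pivot along x: somewhat under 1 N at its top edge turns it, and it stays where it is left.
- knobs (a point): On the control strip's face (64 mm above the bench), midway between the two fixed knobs, which are 52 mm wide, 85 mm apart along x and stand up to 86 mm above the bench. The strip fills y 194 to 282 mm of the grille; this point is at y = 238, x = 52 mm.
- vane1 (a joint): Lean of vane 1 in rad: 0 upright, positive when its upper edge leans towards the knobs; stops at -0.6 and at 1.1 (fully over).
- vane2 (a joint): Lean of vane 2 in rad: 0 upright, positive when its upper edge leans towards the knobs; stops at -0.6 and at 1.1 (fully over).
- vane3 (a joint): Lean of vane 3 in rad: 0 upright, positive when its upper edge leans towards the knobs; stops at -0.6 and at 1.1 (fully over).
- vane4 (a joint): Lean of vane 4 in rad: 0 upright, positive when its upper edge leans towards the knobs; stops at -0.6 and at 1.1 (fully over).
- vane5 (a joint): Lean of vane 5 in rad: 0 upright, positive when its upper edge leans towards the knobs; stops at -0.6 and at 1.1 (fully over).
- vane6 (a joint): Lean of vane 6 in rad: 0 upright, positive when its upper edge leans towards the knobs; stops at -0.6 and at 1.1 (fully over).
- vane7 (a joint): Lean of vane 7 in rad: 0 upright, positive when its upper edge leans towards the knobs; stops at -0.6 and at 1.1 (fully over).
- screwdriver: Bystander: black-handled screwdriver, 190 mm, lying on the intake slats of the grille. Origin: centre of its underside.
- screw_tin: Bystander: open steel dish of screws, 68 mm wide, 22 mm high, standing on the intake slats. Origin: centre of its underside.
- flare_union: Bystander: small brass flare union, 25 mm wide, 34 mm high, standing on the control strip near its far end. Origin: centre of its underside.
- capacitor: Bystander: aluminium run capacitor, 50 mm wide, 98 mm high, standing on the bench. Origin: centre of its underside.
- torch: Bystander: gas canister with a brass torch head, 72 mm wide, about 270 mm high, standing on the bench; its bent nozzle reaches 110 mm out. Origin: centre of its underside.
- spray_can: Bystander: aerosol can, 54 mm wide, 170 mm high, standing on the bench. Origin: centre of its underside.
- spanner: Bystander: steel spanner, 170 mm, lying on the bench. Origin: centre of its underside.
- return_bend: Bystander: loose copper U-bend of 13 mm tube, about 110 by 85 mm, lying on the bench. Origin: centre of its underside.

How it is judged:
By the outcome, as a careful person would: the job done as asked, in the order asked, and still so for the second after the job is handed in, with the robot touching nothing.
It also fails if it takes over 42 s, if anything falls off the work surface, if the arm or the gripper's body presses on something with over 40 N, if the wrist force passes 120 N, or if a joint passes its speed limit or range.

## Robot

A 6-joint arm with a two-finger parallel gripper is mounted at the origin on the work surface. World frame = base frame: x ahead of the robot, y to its left, z up, the work surface at z = 0. Lengths are in m, angles in rad, forces in N, time in s.
With the tool pointing down it reaches from about 0.35 to 0.775 m from the base axis. Payload 5.5 kg.
Tool frame: the origin (TCP) lies between the finger pads; the fingertips stand 11 mm ahead of it and the grasp point (between the pads) lies 8 mm behind it (tips_ahead is the distance from the TCP to the fingertips, in m); z points along the fingers, y is the line along which they close (so a half turn about z gives the same grasp; the last joint's range is limited). The gripper opens to 85 mm and grips with 20 to 120 N. Pads are 22 mm wide; open, the fingers measure 114 mm over their backs; the gripper's body (76 mm by 85 mm) begins 54 mm behind the grasp point. The pads swing forward as they close: fully open they stand 13 mm farther back than shut.
Start: joints at [0.988, 0.313, 0.046, 1.304, 0, 1.431], TCP at [0.246, 0.52, 0.242] pointing down, gripper open.
Joint ranges: [-2.76, 2.76], [-0.86, 1.69], [-1.03, 1.26], [-2.2, 2.34], [-1.47, 1.5], [-3.14, 3.14]. Speed limits (rad/s): [2.57, 2.57, 3.14, 3.14, 3.14, 3.14].

## Interface

Orientations are given as a unit quaternion [w, x, y, z].
In Python, from workcell import * gives the robot as it stands. The module is installed in compiled form; this text tells all that it offers.
- The arm moves only by the tool jog_arm, never from a script. Its argument "moves" is a list of rows, each an object with "fingers": the closure, from 0 (fully open) to 1 (shut); "slide": the shift along the tool's x, y, z in mm, a list of three; "angular": the turn, a rotation vector about the tool's x, y, z in degrees, a list of three. A call has 1 to 10 rows; each row is the pose to reach, as a shift and turn from the pose commanded when the call began, along the tool's axes at that moment; what a row does not reach only later rows make up. A row lasts 1/12 s, in which the tool goes at most 41.7 mm and 7.16 degrees, less where a joint would pass 70% of its speed; a pose out of reach is approached as far as the arm can. A call with a gripper value outside its range is refused whole. The fingers move at their own pace and stop on an object; "squeeze" is the grip in N (left out, the last holds). Time passes only in rows, so rows that repeat a pose let the fingers close. It gives the time, the measured TCP pose, the force, the opening and the grip force at its end, in the units of the state.
- get_state(): the state, without advancing time (a new reading comes with each control period).
- read_camera(name): name is "side" or "top"; returns a dict with "color" (480x640x3 uint8, red, green, blue), "fovy" (degrees; the focal length in pixels is half the picture's height over the tangent of half this angle, whatever the lens; pixels are square), "cx", "cy" (the principal point, pixels), "world_from_camera" (4x4, takes a point from camera to world coordinates). Camera axes: x right, y down, z forward; pixel columns grow to the right and rows downward; lengths in m; the calibration is good to about 2 mm. A picture is of the moment at which its call begins. There is no depth.
- hand_in(): hands the job in; it is judged then, once.
Trained networks look in a picture, given as the dict that the camera call returned (one of the last four; its "shot" number tells which), for a name from the list of things; names that differ only in an ending like _2 or _b are one class to them, and where a whole thing is asked for, a point or a joint stands for the part that bears it (a point fixed in the world has none). Each returns a list of dicts, best first, with "p" (0 to 1); they miss things now and then, are a little off and sometimes report something else, mostly with a low value. They report only what shows in the picture. A call takes as long as a camera call.
- look_for(target, picture): "point" ([column, row] in pixels, amid what is visible of it).
- tip_of(target, picture): "point" ([column, row] in pixels: a listed point, or the origin of a listed thing).
The state is a dict: "clock": time; "joint_pos": joint angles; "qvel": joint speeds; "tau": joint torques, N m; "tcp_pos": TCP position; "orientation": TCP orientation; "wrist_force": force on the tool from outside, world axes, zero at the start; "ft_torque": the same for the moment, N m; "finger_gap": finger opening in m; "grip_force": force on a finger pad.
Only numpy, scipy, OpenCV 4.12 (cv2) and the standard library are available. Lean on these libraries where they do the work, as an engineer would, in place of code of your own. Each camera call takes 0.05 s, during which the arm holds its last target. There are 200 camera calls.

## Working session

There is one attempt and no reset: what is moved stays moved. The work goes in short steps, Python scripts to look and compute and a tool call to move; the robot and the scene stay as the last step left them, time stands still between calls to the robot, and variables do not carry over. Pictures are saved under pics/ and viewed, at most 10 in all, crops included, and the job is handed in when it is done.

Besides the shell and the picture viewer there is one more tool, called by a JSON object that holds its "fn" and its "kwargs", one argument or row to a line. jog_arm: Moves the arm, as the interface text tells. Its arguments: {"type":"object","properties":{"moves":{"type":"array","items":{"type":"object","properties":{"fingers":{"type":"number"},"slide":{"type":"array","items":{"type":"number"}},"angular":{"type":"array","items":{"type":"number"}}}}},"squeeze":{"type":"number"}},"required":["moves"]}

```bash
mkdir -p pics
cat > h.py <<'E'
from workcell import *
import numpy as np, cv2
def K(p):
    f=240/np.tan(np.radians(p["fovy"])/2); return f
def ray(p,px):
    f=K(p);T=np.array(p["world_from_camera"]);d=np.array([(px[0]-p["cx"])/f,(px[1]-p["cy"])/f,1]);return T[:3,3],T[:3,:3]@d
def atz(p,px,z):
    o,d=ray(p,px);return o+d*(z-o[2])/d[2]
def tri(ps,pxs):
    A=np.zeros((3,3));b=np.zeros(3);R=[]
    for p,x in zip(ps,pxs):
        o,d=ray(p,x);d=d/np.linalg.norm(d);M=np.eye(3)-np.outer(d,d);A+=M;b+=M@o
    return np.linalg.solve(A,b)
def proj(p,X):
    T=np.linalg.inv(np.array(p["world_from_camera"]));c=T[:3,:3]@np.array(X)+T[:3,3];f=K(p);return c[0]/c[2]*f+p["cx"],c[1]/c[2]*f+p["cy"]
def save(p,n,crop=None,s=1):
    im=cv2.cvtColor(p["color"],cv2.COLOR_RGB2BGR)
    if crop: im=im[crop[1]:crop[3],crop[0]:crop[2]]
    cv2.imwrite(n,cv2.resize(im,None,fx=s,fy=s,interpolation=cv2.INTER_CUBIC))
E
python3 - <<'E'
from h import *
s=get_state();print({k:np.round(v,3) for k,v in s.items()})
ps={n:read_camera(n) for n in("side","top")}
for n,p in ps.items():
    save(p,f"pics/{n}0.png");print(n,p["fovy"],np.round(p["world_from_camera"],3).tolist())
for t in["outlet","row_start","row_end","knobs","torch","spray_can","capacitor","flare_union"]:
    r={n:tip_of(t,p) for n,p in ps.items()}
    for n in r:print(t,n,[(np.round(q["point"],1).tolist(),round(q["p"],2)) for q in r[n][:2]])
    if all(r.values()):print("  ",np.round(tri(ps.values(),[r[n][0]["point"] for n in ps]),3))
E
```

```text
{'clock': np.float64(0.0), 'joint_pos': array([ 0.988,  0.314,  0.045,  1.304, -0.   ,  1.431]), 'qvel': array([ 0.001,  0.001, -0.001,  0.001, -0.001,  0.001]), 'tau': array([ 1.0000e-03, -4.8062e+01,  2.9854e+01,  1.9000e-02, -0.0000e+00,
       -0.0000e+00]), 'tcp_pos': array([0.246, 0.519, 0.241]), 'orientation': array([-0.   ,  0.22 ,  0.976, -0.001]), 'wrist_force': array([ 0.145,  0.037, -0.586]), 'ft_torque': array([-0.024, -0.018, -0.003]), 'grip_force': np.float64(0.0), 'finger_gap': np.float64(0.085)}
side 43.54801416616313 [[-0.96, -0.122, 0.251, 0.082], [-0.278, 0.495, -0.823, 1.521], [-0.024, -0.86, -0.509, 0.999], [0.0, 0.0, 0.0, 1.0]]
top 49.06247470192085 [[-0.001, -0.999, 0.052, 0.455], [-1.0, 0.002, 0.023, -0.024], [-0.023, -0.052, -0.998, 1.399], [0.0, 0.0, 0.0, 1.0]]
outlet side [([332.5, 224.9], 0.7)]
outlet top [([360.4, 222.8], 0.57)]
   [ 0.556 -0.082  0.056]
row_start side [([334.8, 215.8], 0.73)]
row_start top [([404.0, 219.4], 0.66)]
   [ 0.573 -0.195  0.027]
row_end side [([324.9, 257.1], 0.68)]
row_end top [([313.9, 229.2], 0.94)]
   [0.545 0.04  0.011]
knobs side [([297.7, 263.7], 0.8)]
knobs top [([265.6, 213.7], 0.85), ([382.3, 161.7], 0.58)]
   [0.585 0.162 0.058]
torch side []
torch top [([523.2, 279.3], 0.62)]
spray_can side [([358.3, 183.3], 0.87)]
spray_can top [([527.7, 219.3], 0.84)]
   [ 0.574 -0.528 -0.007]
capacitor side [([385.0, 337.3], 0.71)]
capacitor top [([197.8, 321.3], 0.73)]
   [ 0.298  0.349 -0.002]
flare_union side [([247.8, 257.1], 0.61)]
flare_union top [([262.9, 149.9], 0.52)]
   [0.744 0.168 0.061]
```

View pics/top0.png

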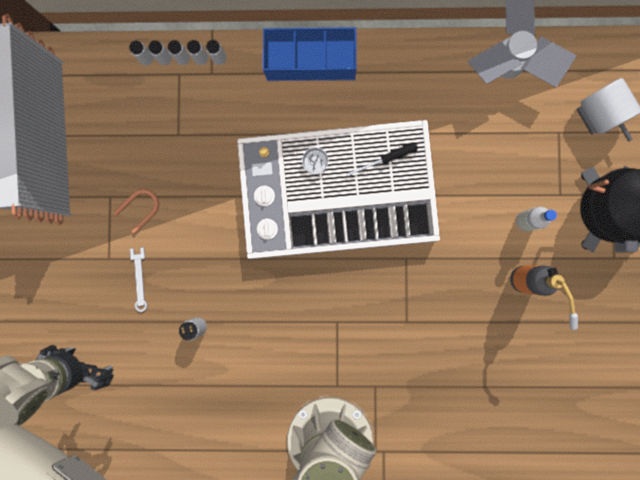

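View pics/side0.png

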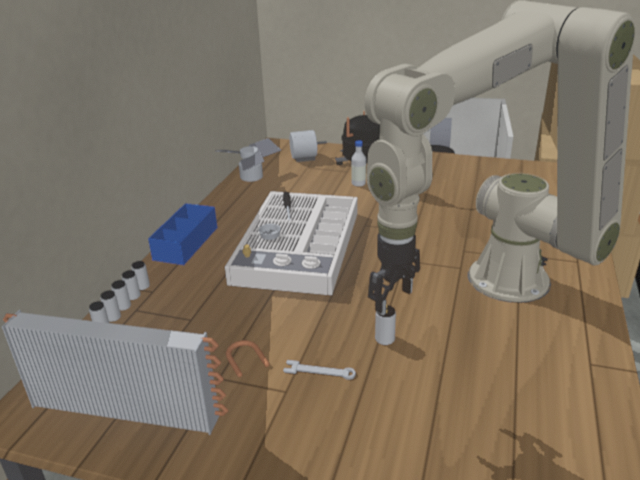

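Both views show the grille with the knobs at its left end. In the top view its corners are at about (238,140), (427,121), (439,240) and (248,258), and the well runs from x 290 to 432. The bystanders are clear of the well. Next I'll refine the grille pose.

Run:
```python
from h import *
from scipy.optimize import least_squares
ps={n:read_camera(n) for n in("side","top")}
save(ps["top"],"pics/topz.png",(230,110,450,270),3.6)
save(ps["side"],"pics/sidez.png",(225,180,365,300),5)
g={"outlet":(0,0,.065),"row_start":(0,-.12,.03),"row_end":(0,.12,.03),"knobs":(.052,.238,.064)}
obs=[(p,v,tip_of(t,p)[0]["point"]) for t,v in g.items() for p in ps.values()]
# outer white outline corners in top image, at rim height
p=ps["top"];hsv=cv2.cvtColor(p["color"],cv2.COLOR_RGB2HSV)
m=((hsv[...,1]<60)&(hsv[...,2]>110)).astype(np.uint8);m[:, :230]=0;m[:,450:]=0;m[:110]=0;m[270:]=0
m=cv2.morphologyEx(m,cv2.MORPH_CLOSE,np.ones((5,5)))
c=max(cv2.findContours(m,0,2)[0],key=cv2.contourArea)
print("box",np.round(cv2.boxPoints(cv2.minAreaRect(c)),1).tolist())
print("poly",cv2.approxPolyDP(c,6,True)[:,0].tolist())
def W(q,v):
    c,s=np.cos(q[2]),np.sin(q[2]);return(q[0]+c*v[0]-s*v[1],q[1]+s*v[0]+c*v[1],v[2])
f=lambda q:np.concatenate([np.subtract(proj(p,W(q,v)),x) for p,v,x in obs])
r=least_squares(f,[.556,-.082,0],loss="soft_l1");print(np.round(r.x,4));print(np.round(f(r.x).reshape(-1,2),1).tolist())
for v in[(-.06,-.208,.065),(.25,-.208,.065),(.25,.282,.065),(-.06,.282,.065),(-.047,-.182,.065),(.047,-.182,.065),(.047,.182,.065),(-.047,.182,.065)]:
    print(v,*[np.round(proj(p,W(r.x,v)),1) for p in ps.values()])
```

```text
box [[235.10000610351562, 137.60000610351562], [428.0, 119.0], [439.70001220703125, 240.89999389648438], [246.8000030517578, 259.3999938964844]]
poly [[427, 121], [239, 138], [247, 258], [438, 240]]
[ 0.5583 -0.0783  0.0863]
[[-1.0, -0.6], [-0.3, 2.4], [0.3, -1.8], [-0.4, -0.4], [-1.0, -1.9], [0.8, 2.4], [-0.5, -1.8], [-1.5, 0.2]]
(-0.06, -0.208, 0.065) [357.3 195.1] [444.1 241. ]
(0.25, -0.208, 0.065) [270.8 189.2] [432.1 120.5]
(0.25, 0.282, 0.065) [224.4 263.9] [242. 138.]
(-0.06, 0.282, 0.065) [330.8 273.7] [251.5 257.9]
(-0.047, -0.182, 0.065) [352.4 198.2] [433.3 236.8]
(0.047, -0.182, 0.065) [325.5 196.3] [429.7 200. ]
(0.047, 0.182, 0.065) [301.4 251.6] [287.1 212.7]
(-0.047, 0.182, 0.065) [332.8 254.3] [290.2 249.4]
```

View pics/topz.png

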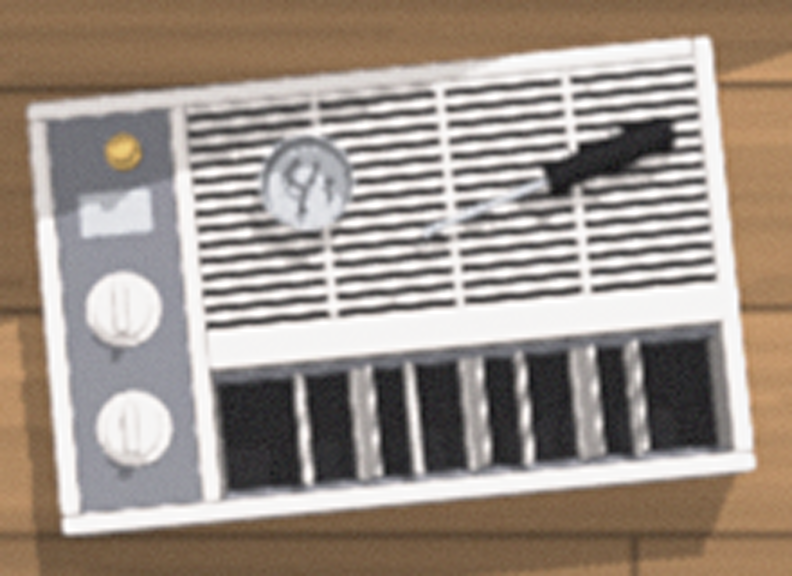

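View pics/sidez.png

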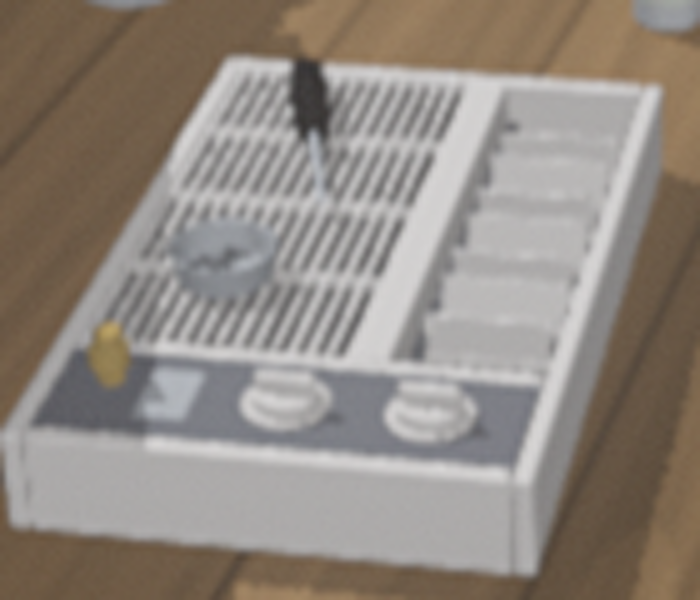

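Run:
```python
from h import *
from scipy.optimize import least_squares
ps={n:read_camera(n) for n in("side","top")}
C=[(-.06,-.208),(.25,-.208),(.25,.282),(-.06,.282),(-.047,-.182),(.047,-.182),(.047,.182),(-.047,.182)]
T=[(439.7,238.3),(427.2,120.6),(238.3,139.2),(248,257.2),(434,235),(430,200.3),(291,213.3),(291.7,247.5)]
S=[(357,197.6),(271.4,191.4),(227,266),(329,275)]
obs=[(ps["top"],(*c,.065),t) for c,t in zip(C,T)]+[(ps["side"],(*c,.065),t) for c,t in zip(C,S)]
def W(q,v):
    c,s=np.cos(q[2]),np.sin(q[2]);return(q[0]+c*v[0]-s*v[1],q[1]+s*v[0]+c*v[1],v[2]+(q[3] if len(q)>3 else 0))
for o in(obs[:8],obs[8:],obs):
  for n in(3,4):
    f=lambda q:np.concatenate([np.subtract(proj(p,W(q,v)),x) for p,v,x in o])
    if n==4 and len(o)<12:continue
    r=least_squares(f,[.556,-.082,0.08,0][:n]);print(np.round(r.x,4),np.round(f(r.x).reshape(-1,2),1).tolist())
```

```text
[ 0.5602 -0.0757  0.0971] [[3.5, 1.1], [2.7, -1.6], [1.7, -0.7], [2.8, 1.2], [-1.6, 0.3], [-1.6, -1.8], [-5.1, -0.5], [-2.3, 1.9]]
[ 0.5543 -0.0691  0.0852] [[0.9, -1.2], [-0.3, -0.9], [-2.7, -0.2], [2.2, 0.7]]
[ 0.5593 -0.0752  0.0949] [[3.3, 1.6], [2.8, -1.1], [1.7, -0.6], [2.5, 1.3], [-1.8, 0.8], [-1.8, -1.3], [-5.2, -0.3], [-2.6, 2.1], [-0.6, -2.3], [-1.8, -1.6], [-2.8, -1.0], [2.0, -0.8]]
[ 0.5602 -0.0762  0.0943 -0.0066] [[3.2, 1.5], [2.8, -0.7], [2.6, -0.4], [3.3, 0.9], [-1.9, 0.7], [-1.8, -1.2], [-4.6, -0.4], [-1.9, 1.8], [-0.8, -0.7], [-1.7, -0.1], [-2.7, 0.6], [1.8, 1.0]]
```

```bash
cat >> h.py <<'E'
from scipy.spatial.transform import Rotation as Ro
Q=(.559,-.077,.095)
def G(x,y,z):
    c,s=np.cos(Q[2]),np.sin(Q[2]);return np.array([Q[0]+c*x-s*y,Q[1]+s*x+c*y,z])
def inG(w):
    c,s=np.cos(Q[2]),np.sin(Q[2]);d=np.array(w)[:2]-Q[:2];return np.round([c*d[0]+s*d[1],-s*d[0]+c*d[1],w[2]],4)
def rot():
    q=get_state()["orientation"];return Ro.from_quat([*q[1:],q[0]])
def go(w):
    return np.round(rot().inv().apply(np.array(w)-get_state()["tcp_pos"])*1000,1)
def want():
    z=np.array([0,0,-1.]);y=np.array([-np.sin(Q[2]),np.cos(Q[2]),0]);R=Ro.from_matrix(np.c_[np.cross(y,z),y,z])
    return np.round((rot().inv()*R).as_rotvec(degrees=True),2)
E
python3 -c "
from h import *
print(G(0,-.162,.2),go(G(0,-.162,.2)),want())"
```

```text
[ 0.57436686 -0.23826952  0.2       ] [-621.1 -544.2   42.3] [  0.     0.   -30.81]
```

{"fn": "jog_arm", "kwargs": {
  "moves": [
    {"fingers": 1,"slide": [-31,-27,2],"angular": [0,0,-4]},
    {"fingers": 1,"slide": [-62,-54,4],"angular": [0,0,-8]},
    {"fingers": 1,"slide": [-93,-81,6],"angular": [0,0,-12]},
    {"fingers": 1,"slide": [-124,-109,8],"angular": [0,0,-16]},
    {"fingers": 1,"slide": [-155,-136,10],"angular": [0,0,-20]},
    {"fingers": 1,"slide": [-186,-163,12],"angular": [0,0,-24]},
    {"fingers": 1,"slide": [-217,-190,14],"angular": [0,0,-28]},
    {"fingers": 1,"slide": [-248,-217,16],"angular": [0,0,-30.8]},
    {"fingers": 1,"slide": [-279,-244,18],"angular": [0,0,-30.8]},
    {"fingers": 1,"slide": [-310,-272,20],"angular": [0,0,-30.8]}
  ]
}}

```text
clock: 2.33
tcp_pos: [0.4104, 0.1393, 0.2226]
orientation: [0.001, -0.048, 0.999, 0.0]
wrist_force: [0.9, 0.6, -0.2]
finger_gap: 0.0003
grip_force: 0.0
```

```bash
python3 -c "
from h import *
s=get_state();print(s['tcp_pos'],s['finger_gap'],go(G(0,-.162,.2)),want())"
```

```text
[0.41038302 0.13929054 0.22257758] 0.00029984479843468074 [-127.3 -391.4   22.7] [0.01 0.07 0.01]
```

{"fn": "jog_arm", "kwargs": {
  "moves": [
    {"fingers": 1,"slide": [-13,-39,2]},
    {"fingers": 1,"slide": [-25,-78,5]},
    {"fingers": 1,"slide": [-38,-117,7]},
    {"fingers": 1,"slide": [-51,-157,9]},
    {"fingers": 1,"slide": [-64,-196,11]},
    {"fingers": 1,"slide": [-76,-235,14]},
    {"fingers": 1,"slide": [-89,-274,16]},
    {"fingers": 1,"slide": [-102,-313,18]},
    {"fingers": 1,"slide": [-115,-352,20]},
    {"fingers": 1,"slide": [-127,-391,23]}
  ]
}}

```text
schema error: expected keys fingers, slide, angular
```

{"fn": "jog_arm", "kwargs": {
  "moves": [
    {"fingers": 1,"slide": [0,0,25]},
    {"fingers": 1,"slide": [0,0,50]},
    {"fingers": 1,"slide": [0,0,75]},
    {"fingers": 1,"slide": [0,0,90]},
    {"fingers": 1,"slide": [0,0,90]}
  ]
}}

```text
schema error: expected keys fingers, slide, angular
```

Run:
```python
from h import *
s=get_state();t=s["tcp_pos"]
print(s['clock'],inG(t),s['wrist_force'],go(G(0,-.162,.058)),want())
p=read_camera("side");save(p,"pics/side1.png",(240,120,400,280),3.75)
q=read_camera("top");save(q,"pics/top1.png",(230,110,450,270),3.6)
tip=t-[0,0,.011]
for n,c in((p,(240,120,3.75)),(q,(230,110,3.6))):
    u=np.array(proj(n,tip));print("tip",(u-c[:2])*c[2]);print("well corners",[np.round((np.array(proj(n,G(x,y,.065)))-c[:2])*c[2]).tolist() for x in(-.047,.047) for y in(-.182,.182)])
```

```text
2.3333 [-0.1274  0.2294  0.2226] [ 0.87571867  0.5707117  -0.21719464] [-127.2 -391.5  164.7] [0.01 0.07 0.01]
tip [443.76692922 375.53025603]
well corners [[419.0, 293.0], [349.0, 504.0], [318.0, 287.0], [231.0, 495.0]]
tip [130.45124957 631.03600718]
well corners [[730.0, 453.0], [215.0, 503.0], [716.0, 321.0], [203.0, 371.0]]
```

View pics/side1.png

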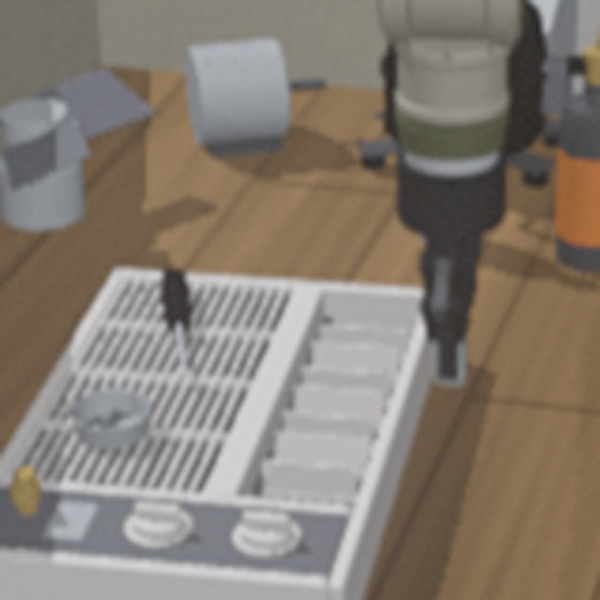

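View pics/top1.png

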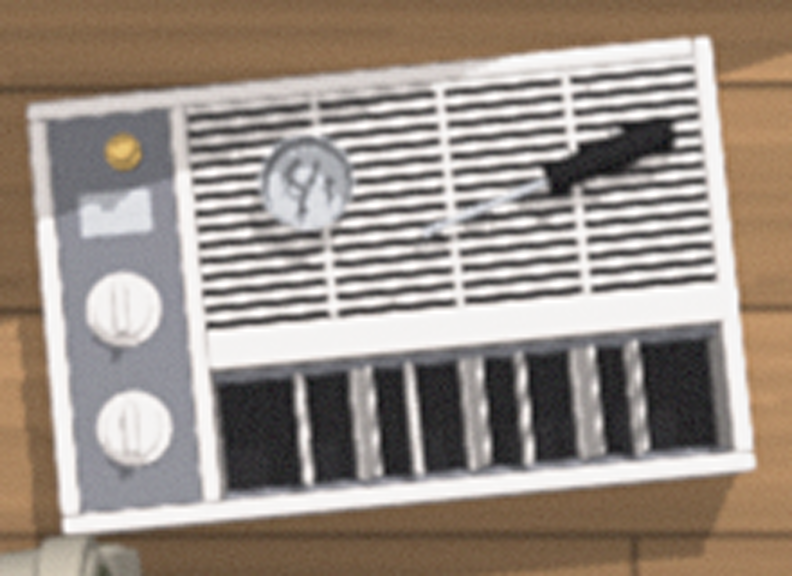

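The side view shows the shut fingertips at about (448,383), close to the projected (444,375). The top view is unchanged, and the well edges suggest y is about 3 mm smaller. I'll update the pose and resend the moves with all keys.

{"fn": "jog_arm", "kwargs": {
  "moves": [
    {"fingers": 1,"slide": [-13,-39,2],"angular": [0,0,0]},
    {"fingers": 1,"slide": [-25,-78,5],"angular": [0,0,0]},
    {"fingers": 1,"slide": [-38,-117,7],"angular": [0,0,0]},
    {"fingers": 1,"slide": [-51,-157,9],"angular": [0,0,0]},
    {"fingers": 1,"slide": [-64,-196,11],"angular": [0,0,0]},
    {"fingers": 1,"slide": [-76,-235,14],"angular": [0,0,0]},
    {"fingers": 1,"slide": [-89,-274,17],"angular": [0,0,0]},
    {"fingers": 1,"slide": [-102,-313,30],"angular": [0,0,0]},
    {"fingers": 1,"slide": [-115,-352,50],"angular": [0,0,0]},
    {"fingers": 1,"slide": [-127,-391,70],"angular": [0,0,0]}
  ]
}}

```text
clock: 3.27
tcp_pos: [0.5716, -0.2296, 0.1563]
orientation: [0.001, -0.048, 0.999, -0.0]
wrist_force: [0.5, 0.2, 0.0]
finger_gap: 0.0
grip_force: 0.0
```

```bash
sed -i 's/^Q=.*/Q=(.559,-.080,.094)/' h.py
python3 - <<'E'
from h import *
s=get_state();t=s["tcp_pos"]
print(s['clock'],t,inG(t),s['wrist_force'],go(G(0,-.162,.059)),want())
E
```

```text
3.2667 [ 0.57158186 -0.22964792  0.15628566] [-0.0015 -0.1502  0.1563] [0.45394105 0.19416212 0.00715692] [ -1.3 -11.8  97.3] [-0.04  0.1   0.07]
```

{"fn": "jog_arm", "kwargs": {
  "moves": [
    {"fingers": 1,"slide": [-1,-4,15],"angular": [0,0,0]},
    {"fingers": 1,"slide": [-1,-4,35],"angular": [0,0,0]},
    {"fingers": 1,"slide": [-1,-4,50],"angular": [0,0,0]},
    {"fingers": 1,"slide": [-1,-4,60],"angular": [0,0,0]},
    {"fingers": 1,"slide": [-1,-4,60],"angular": [0,0,0]},
    {"fingers": 1,"slide": [-1,-4,60],"angular": [0,0,0]}
  ]
}}

```text
clock: 3.77
tcp_pos: [0.5715, -0.2314, 0.0962]
orientation: [-0.0, -0.048, 0.999, 0.0]
wrist_force: [0.1, 0.0, 0.8]
finger_gap: 0.0002
grip_force: 0.0
```

Run:
```python
from h import *
s=get_state();t=s["tcp_pos"]
print(s['clock'],t,inG(t),s['wrist_force'],go(G(0,-.162,.059)),want())
p=read_camera("side");c=(300,170,4.8)
save(p,"pics/side2.png",(300,150,400,250),6);q=read_camera("top")
im=np.vstack([cv2.resize(a["color"][r:r+h,l:l+w],(800,300),interpolation=2) for a,l,r,w,h in((p,260,150,160,60),(q,340,180,107,40))])
cv2.imwrite("pics/both2.png",im[...,::-1])
tip=t-[0,0,.011];u=np.array(proj(p,tip));v=np.array(proj(q,tip))
print("tip",(u-[260,150])*5,(v-[340,180])*7.5+[0,300])
```

```text
3.7667 [ 0.57149919 -0.23140047  0.09622713] [-0.0018 -0.1519  0.0962] [0.05579712 0.01562639 0.8043699 ] [ -1.8 -10.1  37.2] [ 0.04 -0.04  0.09]
tip [386.9107141  228.30228425] [611.84888896 590.14389179]
```

View pics/both2.png

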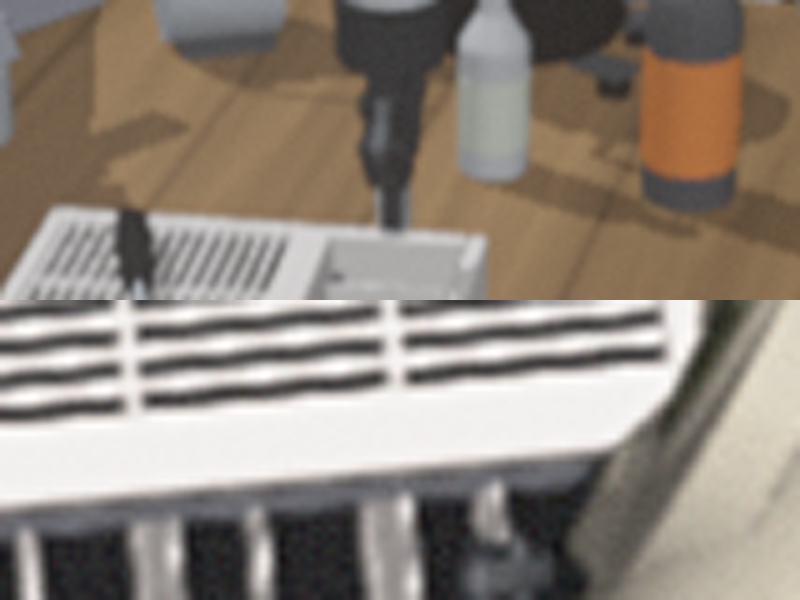

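The side view shows the tip at (397,230), just over the far part of the well. The top view is ambiguous near (510,570), so I'll compare it contrast-stretched with the first picture.

Run:
```python
from h import *
q=read_camera("top")
a=cv2.imread("pics/top0.png")[190:250,395:445];b=q["color"][190:250,395:445,::-1]
f=lambda i:cv2.resize((255*(i/255.)**.5).astype(np.uint8),(400,480),interpolation=cv2.INTER_CUBIC)
cv2.imwrite("pics/cmp.png",np.hstack([f(a),f(b)]))
t=get_state()["tcp_pos"]
for z in(-.011,.06):print((np.array(proj(q,t+[0,0,z]))-[395,190])*8+[400,0])
```

```text
[616.2185989  225.90107797]
[654.43984889 204.21536171]
```

View pics/cmp.png

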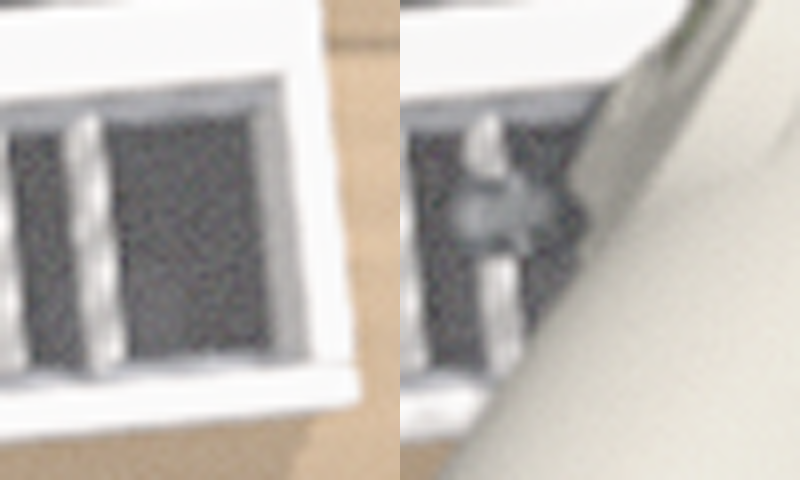

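The part above vane 1 in the picture is the gripper body or knuckle, which sits higher up. The tip is hidden beneath it, as projected. Now I'll back off 10 mm and enter the well behind vane 1.

{"fn": "jog_arm", "kwargs": {
  "moves": [
    {"fingers": 1,"slide": [-2,-10,0],"angular": [0,0,0]},
    {"fingers": 1,"slide": [-2,-10,8],"angular": [0,0,0]},
    {"fingers": 1,"slide": [-2,-10,16],"angular": [0,0,0]},
    {"fingers": 1,"slide": [-2,-10,24],"angular": [0,0,0]},
    {"fingers": 1,"slide": [-2,-10,32],"angular": [0,0,0]},
    {"fingers": 1,"slide": [-2,-10,38],"angular": [0,0,0]},
    {"fingers": 1,"slide": [-2,-10,38],"angular": [0,0,0]},
    {"fingers": 1,"slide": [-2,-10,38],"angular": [0,0,0]}
  ]
}}

```text
clock: 4.58
tcp_pos: [0.5739, -0.2417, 0.0575]
orientation: [-0.001, -0.047, 0.999, 0.001]
wrist_force: [-0.5, -0.5, -0.2]
finger_gap: 0.0003
grip_force: 0.0
```

Run:
```python
from h import *
s=get_state();t=s["tcp_pos"]
print(s['clock'],t,inG(t),s['wrist_force'],go(G(0,-.130,.058)),go(G(0,.145,.058)),want())
```

```text
4.5833 [ 0.57388566 -0.24168138  0.05746805] [-0.0004 -0.1624  0.0575] [-0.4688516  -0.51248588 -0.21410951] [-0.4 32.4 -0.5] [-6.000e-01  3.074e+02 -2.000e-01] [ 0.06 -0.08  0.05]
```

{"fn": "jog_arm", "kwargs": {
  "moves": [
    {"fingers": 1,"slide": [0,7,0],"angular": [0,0,0]},
    {"fingers": 1,"slide": [0,14,0],"angular": [0,0,0]},
    {"fingers": 1,"slide": [0,21,0],"angular": [0,0,0]},
    {"fingers": 1,"slide": [0,28,0],"angular": [0,0,0]},
    {"fingers": 1,"slide": [0,35,0],"angular": [0,0,0]},
    {"fingers": 1,"slide": [0,42,0],"angular": [0,0,0]}
  ]
}}

```text
clock: 5.08
tcp_pos: [0.5705, -0.1995, 0.0586]
orientation: [0.0, -0.048, 0.999, -0.0]
wrist_force: [-0.6, -1.3, 0.3]
finger_gap: 0.0002
grip_force: 0.4
```

{"fn": "jog_arm", "kwargs": {
  "moves": [
    {"fingers": 1,"slide": [0,7,0],"angular": [0,0,0]},
    {"fingers": 1,"slide": [0,14,0],"angular": [0,0,0]},
    {"fingers": 1,"slide": [0,21,0],"angular": [0,0,0]},
    {"fingers": 1,"slide": [0,28,0],"angular": [0,0,0]},
    {"fingers": 1,"slide": [0,35,0],"angular": [0,0,0]}
  ]
}}

```text
clock: 5.5
tcp_pos: [0.5672, -0.1647, 0.0584]
orientation: [0.0, -0.047, 0.999, 0.0]
wrist_force: [0.8, -1.2, 0.7]
finger_gap: 0.0001
grip_force: 0.4
```

Run:
```python
from h import *
s=get_state();t=s["tcp_pos"]
print(s['clock'],t,inG(t),s['wrist_force'],go(G(0,.145,.058)),want())
p=read_camera("side");q=read_camera("top")
for n in("row_start","row_end","knobs"):print(n,[np.round(tip_of(n,a)[0]["point"],1) if tip_of(n,a) else None for a in(p,q)])
```

```text
5.5 [ 0.56715729 -0.16472376  0.05840706] [ 0.0002 -0.0851  0.0584] [ 0.79063537 -1.18710464  0.72671831] [ -0.  230.1   0.4] [0.   0.01 0.05]
row_start [array([336.1, 214.4]), None]
row_end [array([322. , 252.8]), array([312.1, 227.3])]
knobs [array([293.2, 263. ]), array([265.5, 214.6])]
```

{"fn": "jog_arm", "kwargs": {
  "moves": [
    {"fingers": 1,"slide": [0,8,0.5],"angular": [0,0,0]},
    {"fingers": 1,"slide": [0,16,0.7],"angular": [0,0,0]},
    {"fingers": 1,"slide": [0,24,0.7],"angular": [0,0,0]},
    {"fingers": 1,"slide": [0,32,0.7],"angular": [0,0,0]},
    {"fingers": 1,"slide": [0,40,0.7],"angular": [0,0,0]},
    {"fingers": 1,"slide": [0,48,0.7],"angular": [0,0,0]},
    {"fingers": 1,"slide": [0,56,0.7],"angular": [0,0,0]},
    {"fingers": 1,"slide": [0,64,0.7],"angular": [0,0,0]},
    {"fingers": 1,"slide": [0,72,0.7],"angular": [0,0,0]},
    {"fingers": 1,"slide": [0,80,0.7],"angular": [0,0,0]}
  ]
}}

```text
clock: 6.98
tcp_pos: [0.5595, -0.0849, 0.0577]
orientation: [0.0, -0.047, 0.999, 0.0]
wrist_force: [-0.7, -0.6, -0.4]
finger_gap: 0.0001
grip_force: 0.4
```

{"fn": "jog_arm", "kwargs": {
  "moves": [
    {"fingers": 1,"slide": [0,8,0],"angular": [0,0,0]},
    {"fingers": 1,"slide": [0,16,0],"angular": [0,0,0]},
    {"fingers": 1,"slide": [0,24,0],"angular": [0,0,0]},
    {"fingers": 1,"slide": [0,32,0],"angular": [0,0,0]},
    {"fingers": 1,"slide": [0,40,0],"angular": [0,0,0]},
    {"fingers": 1,"slide": [0,48,0],"angular": [0,0,0]},
    {"fingers": 1,"slide": [0,56,0],"angular": [0,0,0]},
    {"fingers": 1,"slide": [0,64,0],"angular": [0,0,0]},
    {"fingers": 1,"slide": [0,72,0],"angular": [0,0,0]},
    {"fingers": 1,"slide": [0,80,0],"angular": [0,0,0]}
  ]
}}

```text
clock: 7.82
tcp_pos: [0.552, -0.0053, 0.0577]
orientation: [0.0, -0.047, 0.999, 0.0]
wrist_force: [0.0, -1.4, -0.3]
finger_gap: -0.0
grip_force: 0.4
```

Run:
```python
from h import *
s=get_state();t=s["tcp_pos"]
print(s['clock'],t,inG(t),s['wrist_force'],go(G(0,.145,.058)),want())
```

```text
7.8167 [ 0.55196946 -0.00530586  0.05769894] [0.     0.075  0.0577] [ 0.04213439 -1.37228107 -0.26751709] [-0.  70.  -0.3] [0.01 0.01 0.04]
```

{"fn": "jog_arm", "kwargs": {
  "moves": [
    {"fingers": 1,"slide": [0,8,0],"angular": [0,0,0]},
    {"fingers": 1,"slide": [0,16,0],"angular": [0,0,0]},
    {"fingers": 1,"slide": [0,24,0],"angular": [0,0,0]},
    {"fingers": 1,"slide": [0,32,0],"angular": [0,0,0]},
    {"fingers": 1,"slide": [0,40,0],"angular": [0,0,0]},
    {"fingers": 1,"slide": [0,48,0],"angular": [0,0,0]},
    {"fingers": 1,"slide": [0,56,0],"angular": [0,0,0]},
    {"fingers": 1,"slide": [0,63,0],"angular": [0,0,0]},
    {"fingers": 1,"slide": [0,69,0],"angular": [0,0,0]},
    {"fingers": 1,"slide": [0,75,0],"angular": [0,0,0]}
  ]
}}

```text
clock: 8.65
tcp_pos: [0.5448, 0.0694, 0.0577]
orientation: [-0.0, -0.048, 0.999, 0.0]
wrist_force: [-0.2, -0.6, -0.5]
finger_gap: 0.0
grip_force: 0.0
```

{"fn": "jog_arm", "kwargs": {
  "moves": [
    {"fingers": 1,"slide": [0,0,-10],"angular": [0,0,0]},
    {"fingers": 1,"slide": [0,0,-35],"angular": [0,0,0]},
    {"fingers": 1,"slide": [0,0,-70],"angular": [0,0,0]},
    {"fingers": 1,"slide": [0,0,-110],"angular": [0,0,0]},
    {"fingers": 1,"slide": [0,0,-150],"angular": [0,0,0]},
    {"fingers": 1,"slide": [20,20,-150],"angular": [0,0,0]},
    {"fingers": 1,"slide": [50,50,-150],"angular": [0,0,0]},
    {"fingers": 1,"slide": [75,80,-150],"angular": [0,0,0]},
    {"fingers": 1,"slide": [95,110,-150],"angular": [0,0,0]},
    {"fingers": 1,"slide": [110,145,-150],"angular": [0,0,0]}
  ]
}}

```text
clock: 9.48
tcp_pos: [0.4197, 0.2027, 0.2087]
orientation: [0.0, -0.046, 0.999, 0.0]
wrist_force: [1.4, 1.0, 0.0]
finger_gap: 0.0001
grip_force: 0.0
```

Run:
```python
from h import *
s=get_state();print(s['clock'],s["tcp_pos"],s['wrist_force'])
p=read_camera("side");q=read_camera("top")
for n in("row_start","row_end","knobs"):print(n,[np.round(r[0]["point"],1) if r else None for r in(tip_of(n,p),tip_of(n,q))])
b=q["color"][110:270,230:450,::-1];a=cv2.imread("pics/top0.png")[110:270,230:450];c=p["color"][180:300,225:385,::-1]
f=lambda i,w,h:cv2.resize(i,(w,h),interpolation=cv2.INTER_CUBIC)
top=f(b[75:150],800,273)
cv2.imwrite("pics/end.png",np.vstack([np.hstack([f(c,400,300),f(a,400,300)]),top]))
d=np.abs(a.astype(int)-b).max(2);print("changed outside well",(d[:85]>60).sum(),(d[142:]>60).sum())
```

```text
9.4833 [0.4197223  0.20265099 0.20873505] [1.44311897 0.98583408 0.02024024]
row_start [array([335.9, 216. ]), array([407.2, 221.3])]
row_end [array([321.1, 255.5]), array([313.9, 227.6])]
knobs [array([298.9, 263.2]), array([262.3, 212. ])]
changed outside well 0 11
```

View pics/end.png

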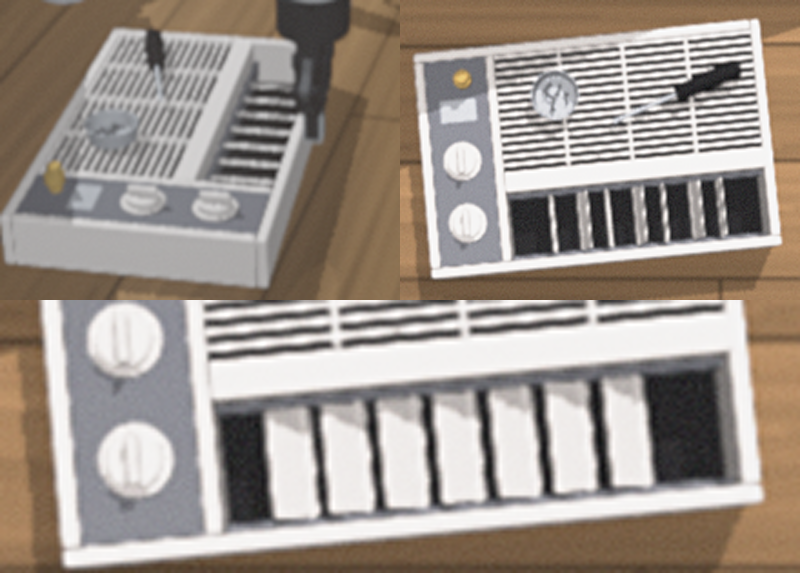

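All seven vanes now lie over towards the knobs (bottom strip, x 265–655), and the grille and bystanders look unmoved. I'll check the lean of each vane numerically from its upper-edge position.

Run:
```python
from h import *
q=read_camera("top");g=cv2.cvtColor(q["color"],cv2.COLOR_RGB2GRAY).astype(np.float32)
xs=np.linspace(-.025,.025,15);ys=np.arange(-.175,.175,.0005)
P=np.array([[proj(q,G(x,y,.044)) for y in ys] for x in xs],np.float32)
v=cv2.remap(g,P[...,0],P[...,1],cv2.INTER_CUBIC).mean(0)
h=v>120
e=np.flatnonzero(np.diff(h.astype(int)));print(np.round(ys[e]*1000,1).tolist())
i=lambda y,z:np.interp(proj(q,G(0,y,z))[0],P[7,::-1,0],ys[::-1])*1000
for a in(.8,.9,1.0,1.1):print(a,[(round(i(y,.03+0),1),round(i(y+.03*np.sin(a),.03+.03*np.cos(a)),1)) for y in np.arange(-.12,.13,.04)])
```

```text
[-124.0, -93.5, -84.5, -52.5, -45.0, -12.5, -5.5, 27.5, 34.0, 67.5, 73.5, 107.5, 113.5, 148.0]
0.8 [(np.float64(-118.2), np.float64(-99.3)), (np.float64(-78.6), np.float64(-59.1)), (np.float64(-39.0), np.float64(-18.9)), (np.float64(0.6), np.float64(21.3)), (np.float64(40.2), np.float64(61.5)), (np.float64(79.8), np.float64(101.8)), (np.float64(119.4), np.float64(142.0))]
0.9 [(np.float64(-118.2), np.float64(-97.0)), (np.float64(-78.6), np.float64(-56.9)), (np.float64(-39.0), np.float64(-16.8)), (np.float64(0.6), np.float64(23.4)), (np.float64(40.2), np.float64(63.5)), (np.float64(79.8), np.float64(103.7)), (np.float64(119.4), np.float64(143.8))]
1.0 [(np.float64(-118.2), np.float64(-95.0)), (np.float64(-78.6), np.float64(-54.9)), (np.float64(-39.0), np.float64(-14.9)), (np.float64(0.6), np.float64(25.2)), (np.float64(40.2), np.float64(65.3)), (np.float64(79.8), np.float64(105.3)), (np.float64(119.4), np.float64(145.4))]
1.1 [(np.float64(-118.2), np.float64(-93.2)), (np.float64(-78.6), np.float64(-53.2)), (np.float64(-39.0), np.float64(-13.2)), (np.float64(0.6), np.float64(26.7)), (np.float64(40.2), np.float64(66.7)), (np.float64(79.8), np.float64(106.7)), (np.float64(119.4), np.float64(146.7))]
```

```bash
python3 -c "
from h import *
print(hand_in())"
```

```text
the job is handed in; nothing more can be done
None
```

I stroked all seven vanes over towards the knobs in one light pass, from vane 1 to vane 7. In the final top view each leans about 1.0 to 1.1 rad (the stop is at 1.1), the wrist-force readings stayed around 1–2 N, and the grille and the things on it look unmoved. The job is handed in.

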